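Unclamp the lock frame and hold it level above its slide

TASK

The grey lock frame sits on two pins on the dovetail slide's carriage, held down by a swing clamp at one end: turn the clamp's black bar knob anticlockwise (seen from above) all the way to its stop, so that the clamp finger swings off the frame. Then lift the frame straight up off its pins and finish while still holding it in the gripper, level and steady about 100 mm above its seat, so that the seat can be brushed clean. The hook bolt in the frame is not pinned yet, so never tip the frame, and leave the four parts lying beside the slide where they are.

Things in the scene. Friction and masses are not known exactly. Their poses are not given: they have to be found in the camera images.
- slide: Bright steel dovetail slide bed fixed on the bench, 84 mm wide (x), 476 mm long (y), 30 mm high. Origin: centre of its underside.
- carriage: Steel carriage locked on the slide, top 110 mm wide (x), 250 long (y -101 to +149). Origin: centre of the seat the lock frame rests on, 55 mm above the bench; z up, y along the slide to the clamp end. Seat strip 62 mm wide, steel beside it 8 mm lower. Two 8 mm pins, 9 mm high, at y +63 and -63 pass through the frame's lugs. Clamp post at y +115, by it two stop pins 13 mm high.
- clamp (a joint): Swing clamp's angle, rad, growing anticlockwise from above. 0: finger points at the frame, over its end lug. 1.571: open end stop, finger and bar across the slide (finger to carriage +x). The steel finger (14 mm wide, 8 thick, reaching 41 from the axis, 1 mm above the lug) blocks the frame until about 0.95. Friction about 0.1 N m; stays where it is left.
- clamp_grip (a point): Centre of the clamp's black bar knob, on the clamp axis, 48 mm above the seat. The bar is 50 mm long, 14 wide, 24 high (12 above and below this point), on a 12 mm round post. The frame here turns with the clamp: bar along y, finger towards -y, z up. Grip the bar from above across its 14 mm.
- lock_frame: Grey steel lock frame, 0.3 to 0.6 kg: base plate 46 (x) x 170 (y) x 4 mm, with two upright cheeks 4 mm thick, y -52 to +52, 46 mm over their outsides, tops 46 mm above the underside; flat end lugs with 12 mm holes. Between the cheeks a steel hook bolt (out to y -85) and a black contact housing (y +19 to +49). Origin: centre of underside, at first on the carriage's origin with the same axes.
- frame_grip (a point): Lock frame's point of balance lengthwise: midway between the cheeks, 2 mm from its origin towards -y, 32 mm above its underside, axes as the frame's. Grip from above across the outsides of both cheeks (46 mm, along x); they are stiff, flat and upright here.
- cam_plate: Zinc cam plate, flat, rounded ends, about 126 x 54 x 6 mm with a 12 mm high boss; loose on the bench beside the slide. Origin under its middle.
- bumper: Orange nylon bumper, a round stub 40 mm across its foot, 28 mm high; loose on the bench. Origin under its centre.
- pivot_nut: Brass flanged hexagon pivot nut, 32 mm across, 20 mm high; loose on the bench. Origin under its centre.
- roller_bracket: Black steel angle bracket 50 x 80 x 50 mm high with a roller on its upright; loose on the bench. Origin under the middle of its foot.
Not all that is in view belongs to the job. There is more than one size of the lock_frame; the one meant has the size given above.

How it is judged:
On the way, in this order (a step that is already met when the one before it is completed fails the run):
1. the clamp knob is turned to its open stop while the frame still sits on its seat (value of joint clamp above 1.49 rad and z of lock_frame in the frame of carriage below 0.006 m), for 0.2 s.
2. the gripper carries the frame, lifted off its pins (z of lock_frame in the frame of carriage above 0.03 m and contact force between the fingers and lock_frame above 1 N and contact force between lock_frame and carriage below 0.3 N), for 0.2 s.
At the end, for the whole second after the job is handed in: Clamp at its open stop (over 1.45 of 1.571 rad); gripper holding the frame 75 to 135 mm above its seat, within 40 mm sideways, level within 0.09 rad, still (under 20 mm/s, 0.15 rad/s), touching nothing of the slide; the four parts within 20 mm of where they lay (value of joint clamp above 1.45 rad and z of lock_frame in the frame of carriage between 0.075 and 0.135 m and horizontal distance between lock_frame and carriage below 0.04 m and angle between lock_frame's own z axis and vertical below 0.09 rad and linear speed of lock_frame below 0.02 m/s and angular speed of lock_frame below 0.15 rad/s and contact force between the fingers and lock_frame above 1 N and contact force between lock_frame and carriage below 0.3 N and distance of each of cam_plate, bumper, pivot_nut, roller_bracket from where it was at the start of the episode below 0.02 m); the arm keeps its last pose, push and grip.
It fails at once if the lock frame is tipped more than 0.26 rad (15 degrees) (angle between lock_frame's own z axis and vertical above 0.26 rad).
It fails at once if a part beside the slide is moved more than 20 mm (distance of any of cam_plate, bumper, pivot_nut, roller_bracket from where it was at the start of the episode above 0.02 m).
It also fails if it takes over 48 s, if anything falls off the work surface, if the arm or the gripper's body presses on something with over 40 N, if the wrist force passes 120 N, or if a joint passes its speed limit or range.

ROBOT

A 6-joint arm with a two-finger parallel gripper is mounted at the origin on the work surface. World frame = base frame: x ahead of the robot, y to its left, z up, the work surface at z = 0. Lengths are in m, angles in rad, forces in N, time in s.
With the tool pointing down it reaches from about 0.325 to 0.775 m from the base axis. Payload 5.5 kg.
Tool frame: the origin (TCP) lies between the finger pads; the fingertips stand 8 mm ahead of it and the grasp point (between the pads) lies 11 mm behind it (tcp_to_tips is the distance from the TCP to the fingertips, in m); z points along the fingers, y is the direction in which the jaws open and shut (so a half turn about z gives the same grasp; the last joint's range is limited). The gripper opens to 88 mm and grips with 3 to 60 N. Pads are 20 mm wide; open, the fingers measure 115 mm over their backs; the gripper's body (75 mm by 178 mm) begins 61 mm behind the grasp point.
Start: joints at [-1.268, 0.091, 1.231, -0, 1.82, -0.057], TCP at [0.211, -0.562, 0.231] pointing down, gripper open.
Joint ranges: [-2.87, 2.87], [-0.86, 2.18], [0.17, 2.46], [-1.51, 4.65], [0.06, 2.69], [-2.65, 2.65]. Speed limits (rad/s): [2.57, 2.57, 3.01, 3.14, 3.14, 3.14].

INTERFACE

Orientations are given as a unit quaternion [w, x, y, z].
In Python, from bench import * gives the robot as it stands. Calls block until the motion is done:
- move_to(position, orientation): joint-space move of the TCP to a pose.
- move_l(position, speed=0.15, orientation=None): straight line of the TCP; orientation=None keeps the orientation; speed is the mean speed in m/s.
- movej(angles): joint-space move.
- gripper_open() and close(): open the fingers fully, or close them until they stop; the grip force is fixed at half the most.
- hold(seconds).
- inverse_kinematics(position, orientation): joint angles nearest the present ones, or None.
- state(): the state.
- get_image(name): name is "scene" or "top" or "wrist"; returns a dict with "frame" (420x560x3 uint8, blue, green, red), "depth" (420x560 float32, m along the optical axis (not along the pixel's ray), 0 where there is no reading), "camera_matrix" (3x3 intrinsics, pixels), "view" (4x4, takes a point from world to camera coordinates). Camera axes: x right, y up, looking along -z (the intrinsics and any distortion apply to the point x, -y, -z); pixel columns grow to the right and rows downward; lengths in m; the calibration is good to about 2 mm. A picture is of the moment at which its call begins.
A pose or a line that the arm cannot do raises IKError and nothing moves.
- job_done(): hands the job in, once; it reports no verdict.
The state is a dict: "time": time; "joint_pos": joint angles; "dq": joint speeds; "joint_torque": joint torques, N m; "ee_pos": TCP position; "ee_rot": TCP orientation; "ft_force": force on the tool from outside, world axes, zero at the start; "moment": the same for the moment, N m; "finger_gap": finger opening in m.
Only numpy, scipy, OpenCV 4.12 (cv2) and the standard library are available. Lean on these libraries where they do the work, as an engineer would, in place of code of your own. Each camera call takes 0.05 s, during which the arm holds its last target. There are 200 camera calls.

## Working session

There is one attempt and no reset: what is moved stays moved. The work goes in short steps, each a Python script; the robot and the scene stay as the last script left them, time stands still between calls to the robot, and variables do not carry over. Pictures are saved under pics/ and viewed, about 8 in all and at most 12, crops included, and the job is handed in when it is done.

```bash
mkdir -p pics; ls; python3 - <<'E'
from bench import *
import cv2,numpy as np
for n in("top","scene"):
    g=get_image(n); cv2.imwrite(f"pics/{n}0.png",g["frame"]); np.savez(f"{n}0.npz",**g)
    V=g["view"]; print(n,np.round(g["camera_matrix"],1).tolist(),np.round(-V[:3,:3].T@V[:3,3],3)); print([k for k in g])
print(state())
E
```

```text
pics
top [[423.6, 0.0, 281.2], [0.0, 423.6, 213.6], [0.0, 0.0, 1.0]] [0.528 0.021 0.916]
['frame', 'depth', 'camera_matrix', 'view']
scene [[506.2, 0.0, 278.1], [0.0, 506.2, 220.9], [0.0, 0.0, 1.0]] [1.069 0.711 1.024]
['frame', 'depth', 'camera_matrix', 'view']
{'time': 0.1, 'joint_pos': array([-1.26770646e+00,  9.18037132e-02,  1.23174844e+00, -2.59646434e-05,
        1.81978878e+00, -5.67146871e-02]), 'dq': array([ 0.00050616, -0.00222914, -0.00323544, -0.00078798, -0.00250181,
       -0.00141104]), 'joint_torque': array([ 2.95378115e-03, -4.47857451e+01, -4.07570207e+01,  7.00791925e-02,
        2.84374208e-02, -1.23227769e-04]), 'ee_pos': array([ 0.21116394, -0.56135311,  0.22961749]), 'ee_rot': array([-8.65967119e-04,  9.83861378e-01,  1.78930224e-01, -1.19900160e-04]), 'ft_force': array([-0.50320203,  0.11013552, -0.07149997]), 'moment': array([-0.04653091,  0.02296614,  0.02215818]), 'finger_gap': 0.08736632159965946}
```

View pics/top0.png

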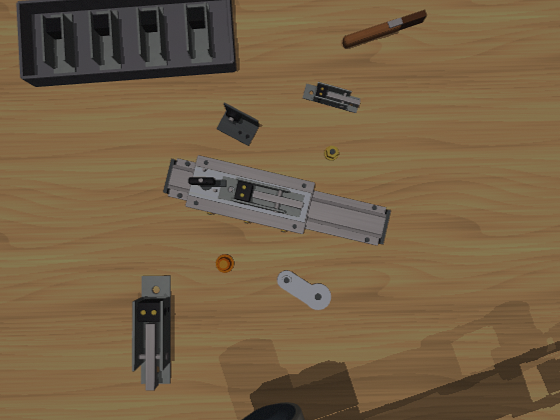

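View pics/scene0.png

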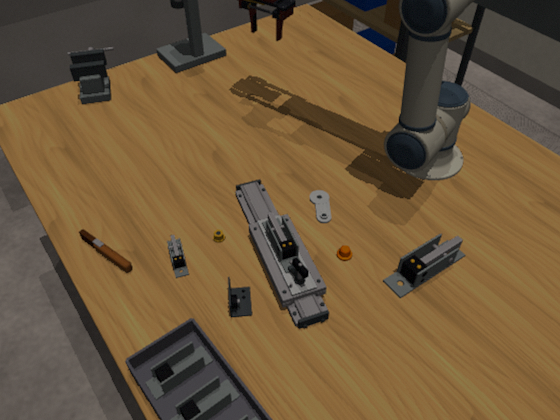

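The carriage is at about (250,193) in the top view, with the clamp knob at (203,181) at its left end. The four loose parts lie around it. I'll enlarge this area and get world coordinates.

```bash
cat > h.py <<'E'
import numpy as np,cv2
def ray(g,u,v,z):
    K,V=g["camera_matrix"],g["view"]; R=V[:3,:3].T; c=-R@V[:3,3]
    d=R@np.array([(u-K[0,2])/K[0,0],-(v-K[1,2])/K[1,1],-1.]); return c+d*(z-c[2])/d[2]
def proj(g,p):
    q=g["view"][:3,:3]@np.asarray(p)+g["view"][:3,3]; K=g["camera_matrix"]
    return np.array([K[0,0]*q[0]/-q[2]+K[0,2],-K[1,1]*q[1]/-q[2]+K[1,2]])
E
python3 - <<'E'
from h import *
g=np.load("top0.npz")
f=g["frame"]; cv2.imwrite("pics/c.png",cv2.resize(f[145:255,155:400],None,fx=3.2,fy=3.2,interpolation=cv2.INTER_CUBIC))
for n,u,v,z in [("knob",203,181,.115),("carr far-left",203,155,.047),("house",244,190,.09),("slideL",169,176,.03),("slideR",386,226,.03),("bump",225,263,.02),("nut",332,153,.015),("brk",239,122,.03),("cam",303,290,.006)]:
    print(n,ray(g,u,v,z).round(3), round(float(g["depth"][v,u]),3))
E
```

```text
knob [0.625 0.169 0.115] 0.805
carr far-left [0.687 0.18  0.047] 0.922
house [0.608 0.094 0.09 ] 0.826
slideL [0.647 0.256 0.03 ] 0.891
slideR [ 0.531 -0.196  0.03 ] 0.887
bump [0.461 0.143 0.02 ] 0.887
nut [ 0.69  -0.09   0.015] 0.903
brk [0.758 0.106 0.03 ] 0.923
cam [ 0.399 -0.021  0.006] 0.905
```

View pics/c.png

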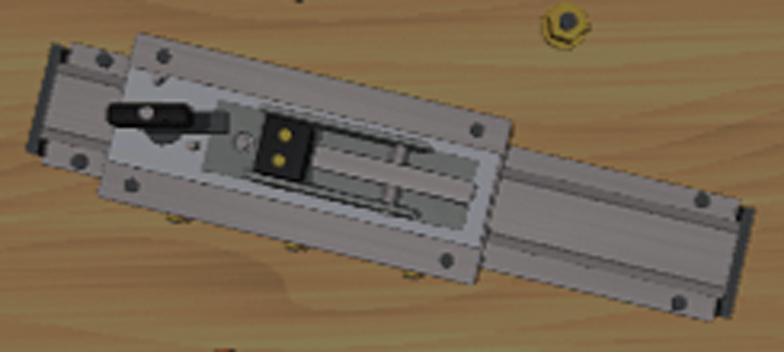

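The knob is at about (0.625, 0.169). The carriage yaw is about -14°, and the clamp is already about 0.2 rad off its zero. Next I'll get a closer look with the wrist camera.

```bash
cat >> h.py <<'E'
def quat(psi): return [0,np.cos(psi/2),np.sin(psi/2),0]
E
python3 - <<'E'
from bench import *
from h import *
move_to([0.585,0.125,0.34],quat(1.32))
s=state();print(s["time"],s["joint_pos"].round(3),s["ee_pos"].round(4))
g=get_image("wrist");np.savez("w1.npz",**g);cv2.imwrite("pics/w1.png",g["frame"])
V=g["view"];print((-V[:3,:3].T@V[:3,3]).round(3),V[:3,:3].round(2),g["camera_matrix"][0,0])
for n,p in dict(knob=(.625,.169,.115),house=(.608,.094,.09)).items(): print(n,proj(g,p).round())
E
```

```text
2.8833 [ 0.152  0.14   0.982 -0.     2.02   0.404] [0.5852 0.1242 0.3398]
[0.605 0.199 0.493] [[ 0.97 -0.25 -0.  ]
 [ 0.24  0.93 -0.28]
 [ 0.07  0.27  0.96]] 346.5777010603441
knob [303. 127.]
house [302. 191.]
```

View pics/w1.png

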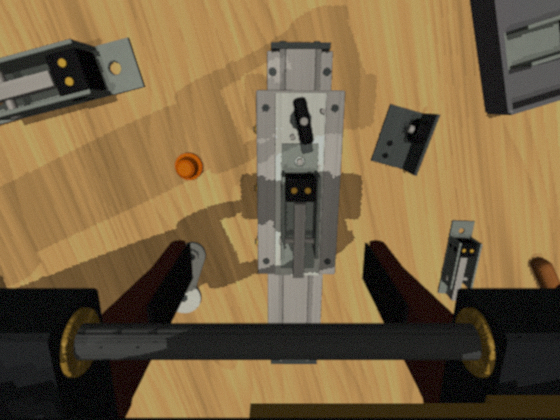

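The wrist view shows the knob at (303,120), the frame at (300,200) and the carriage edges; it agrees with the predicted positions. Now I'll measure these from the depth clouds of both cameras.

```bash
cat >> h.py <<'E'
def cloud(g):
    D=g["depth"].astype(float);K,V=g["camera_matrix"],g["view"];v,u=np.indices(D.shape)
    P=np.stack([(u-K[0,2])/K[0,0]*D,-(v-K[1,2])/K[1,1]*D,-D],-1)
    return (P-V[:3,3])@V[:3,:3], D>0
def rect(P,ok,c,r,lo,hi,n):
    m=ok&(P[...,2]>lo)&(P[...,2]<hi)&(np.hypot(P[...,0]-c[0],P[...,1]-c[1])<r)
    m=cv2.morphologyEx(m.astype(np.uint8),cv2.MORPH_OPEN,np.ones((2,2)))>0
    q=P[m]; b=cv2.boxPoints(cv2.minAreaRect((q[:,:2]*1000).astype(np.float32)))
    e=[b[1]-b[0],b[2]-b[1]]; e=max(e,key=np.linalg.norm); e=e if e[1]>0 else -e
    L=sorted([np.linalg.norm(b[1]-b[0]),np.linalg.norm(b[2]-b[1])])
    print(n,len(q),"ctr",b.mean(0).round(1),"size",np.round(L,1),"yaw(long,deg)",round(float(np.degrees(np.arctan2(e[1],e[0]))),2),"z",np.median(q[:,2]).round(4))
E
python3 - <<'E'
from h import *
for f in("w1.npz","top0.npz"):
    g=np.load(f);P,ok=cloud(g);print(f)
    rect(P,ok,(.625,.169),.04,.105,.125,"bar")
    rect(P,ok,(.605,.09),.09,.093,.104,"cheektops/housing")
    rect(P,ok,(.603,.085),.16,.041,.052,"carriage")
    rect(P,ok,(.59,.03),.35,.02,.036,"slide")
E
```

```text
w1.npz
bar 608 ctr [622.1 170.4] size [36.4 56.6] yaw(long,deg) 88.37 z 0.1134
cheektops/housing 625 ctr [608.8  91.5] size [ 55.  208.4] yaw(long,deg) 77.4 z 0.0994
carriage 6644 ctr [661.6  58.2] size [231.7 273.9] yaw(long,deg) 75.29 z 0.046
slide 6798 ctr [597.6  20.2] size [513.6 607. ] yaw(long,deg) 170.26 z 0.0288
top0.npz
bar 195 ctr [592.2 109.3] size [ 31. 216.] yaw(long,deg) 62.0 z 0.1129
cheektops/housing 238 ctr [579.7  65.8] size [ 83.  108.8] yaw(long,deg) 78.02 z 0.0984
carriage 2790 ctr [650.4  73.2] size [209.8 259.8] yaw(long,deg) 74.99 z 0.0458
slide 3526 ctr [627.1  29.6] size [488.3 584.6] yaw(long,deg) 1.58 z 0.0283
```

```bash
python3 - <<'E'
s=open("h.py").read()
s=s.replace("""    q=P[m]; b=""","""    _,lb,st,_=cv2.connectedComponentsWithStats(m.astype(np.uint8)); m=lb==1+np.argmax(st[1:,4])
    q=P[m]; q=q[np.linalg.norm(q[:,:2]-np.median(q[:,:2],0),axis=1)<r]; b=""")
open("h.py","w").write(s)
from h import *
for f in("w1.npz","top0.npz"):
    g=np.load(f);P,ok=cloud(g);print(f)
    rect(P,ok,(.625,.169),.03,.107,.12,"bar")
    rect(P,ok,(.605,.09),.065,.094,.103,"cheektops/housing")
    rect(P,ok,(.603,.085),.145,.041,.058,"carriage")
# bar by colour: dark mask near the knob in the wrist view, cast on the bar's top plane z=.115
g=np.load("w1.npz"); f=g["frame"]; m=np.zeros(f.shape[:2],np.uint8)
m[90:148,285:322]=(f[90:148,285:322].max(2)<45)
m=cv2.morphologyEx(m,cv2.MORPH_OPEN,np.ones((3,3)))
c=max(cv2.findContours(m,0,2)[0],key=cv2.contourArea)
Q=np.array([ray(g,u,v,.115)[:2]*1000 for u,v in c[:,0]],np.float32); print("bar colour",cv2.minAreaRect(Q))
cv2.imwrite("pics/wz.png",cv2.resize(f[80:290,230:370],None,fx=3.8,fy=2.85,interpolation=cv2.INTER_CUBIC)[:598])
E
```

```text
w1.npz
bar 582 ctr [630.9 170.9] size [18.9 53. ] yaw(long,deg) 88.21 z 0.1135
cheektops/housing 264 ctr [622.3  55.7] size [ 10.9 105.7] yaw(long,deg) 75.19 z 0.0995
carriage 9080 ctr [611.9  91.1] size [118.8 235.3] yaw(long,deg) 75.3 z 0.0466
top0.npz
bar 178 ctr [625.3 172.3] size [11.7 47.9] yaw(long,deg) 89.58 z 0.113
cheektops/housing 93 ctr [579.1  77.3] size [ 2.9 86.5] yaw(long,deg) 75.82 z 0.0985
carriage 4186 ctr [602.1  86.4] size [110.8 259.9] yaw(long,deg) 75.37 z 0.0468
bar colour ((625.8558349609375, 174.39602661132812), (47.98490524291992, 14.839923858642578), 87.92694854736328)
```

Both cameras agree within about 2 mm: the knob is at (0.626, 0.172), its bar is at 88.4° and the carriage axis is at 75.3°. I'll go closer above the knob and measure it once more before gripping.

```bash
python3 - <<'E'
from bench import *
from h import *
move_to([0.626,0.172,0.225],quat(np.radians(88.3)))
s=state();print(s["time"],s["joint_pos"].round(3),s["ee_pos"].round(4))
g=get_image("wrist");np.savez("w2.npz",**g);f=g["frame"];cv2.imwrite("pics/w2.png",f)
P,ok=cloud(g)
rect(P,ok,(.626,.172),.03,.107,.12,"bar")
print(proj(g,(.626,.172,.115)))
m=(f.max(2)<50).astype(np.uint8); u,v=proj(g,(.626,.172,.115)).astype(int)
M=np.zeros_like(m);M[max(0,v-60):v+60,u-35:u+35]=m[max(0,v-60):v+60,u-35:u+35]
M=cv2.morphologyEx(M,cv2.MORPH_OPEN,np.ones((5,5)));c=max(cv2.findContours(M,0,2)[0],key=cv2.contourArea)
print(cv2.boundingRect(c),cv2.minAreaRect(np.array([ray(g,*p,.115)[:2]*1000 for p in c[:,0]],np.float32)))
E
```

```text
3.5167 [ 0.215  0.225  1.091 -0.     1.825  0.246] [0.626  0.1716 0.2259]
bar 973 ctr [629.4 173.5] size [14.8 52.4] yaw(long,deg) 88.62 z 0.1135
[276.8250477  204.40920176]
(241, 246, 45, 18) ((613.144287109375, 129.09552001953125), (15.323077201843262, 36.597923278808594), 88.17272186279297)
```

View pics/w2.png

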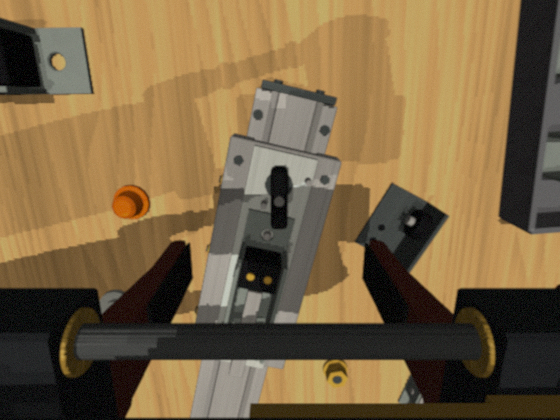

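The close view shows the bar at u 271–288, v 167–227, centred near (279.5,197). I'll cast that to world coordinates and compare it with the depth result of (629.4,173.5) mm.

```bash
python3 - <<'E'
from h import *
g=np.load("w2.npz");f=g["frame"]
print(ray(g,279.5,197,.115).round(4))
P,ok=cloud(g)
m=(ok&(P[...,2]>.107)&(P[...,2]<.12)&(np.hypot(P[...,0]-.628,P[...,1]-.173)<.035))
v,u=np.nonzero(m);print("u",np.percentile(u,[1,50,99]),"v",np.percentile(v,[1,50,99]))
rect(P,ok,(.603,.085),.145,.041,.058,"carriage")
I=f[150:290,220:345]; cv2.imwrite("pics/w2c.png",cv2.resize(I,None,fx=4.2,fy=4.2,interpolation=cv2.INTER_CUBIC))
E
```

```text
[0.6283 0.178  0.115 ]
u [271. 279. 287.] v [169. 198. 227.]
carriage 12539 ctr [621.2 124.6] size [120.3 244.4] yaw(long,deg) 75.29 z 0.0465
```

View pics/w2c.png

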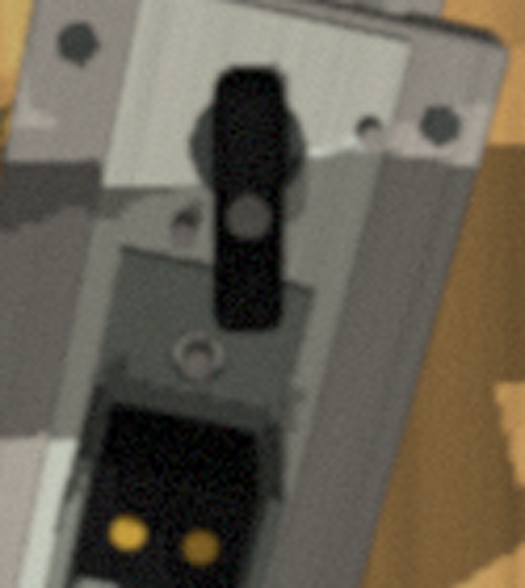

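The cap screw on the bar (the axis) is at about (279.5,201), which gives roughly (0.6275, 0.1735). I'll descend, grip the bar and check the side force.

```bash
python3 - <<'E'
from bench import *
from h import *
g=np.load("w2.npz");print(ray(g,279.5,201.2,.115).round(4))
q=quat(np.radians(88.3))
move_to([.6275,.1735,.17],q)
move_l([.6275,.1735,.092],.08)
s=state();print(s["ft_force"].round(2),s["moment"].round(2))
close()
hold(.2)
s=state();print(s["time"],s["ee_pos"].round(4),s["finger_gap"],s["ft_force"].round(2),s["moment"].round(3),s["joint_pos"].round(3))
E
```

```text
[0.6282 0.1746 0.115 ]
[-1.34  0.33 -0.08] [-0.02 -0.06 -0.02]
6.35 [0.6272 0.1735 0.092 ] 0.01386735537640548 [-2.69 -0.42  0.45] [-0.057  0.4   -0.021] [0.218 0.243 1.307 0.    1.592 0.247]
```

```bash
python3 - <<'E'
from bench import *
from h import *
j0=np.array(state()["joint_pos"])
for a in [.35,.7,1.05,1.25,1.32,1.35,1.38]:
    j=j0.copy(); j[5]-=a; movej(list(j)); s=state()
    print(a,round(s["time"],2),s["ft_force"].round(1),s["moment"].round(2),round(s["finger_gap"],4),s["joint_pos"][5].round(4),s["ee_rot"].round(3))
    if abs(s["ft_force"][:2]).max()>25 or abs(s["moment"][2])>1.2: print("stop");break
g=get_image("top");np.savez("top1.npz",**g)
E
```

```text
0.35 6.78 [-0.1  0.1  0.4] [-0.03 -0.08  0.14] 0.0139 -0.0994 [-0.     0.587  0.81  -0.   ]
0.7 7.2 [ 1.5  0.8 -0.3] [ 0.08 -0.5   0.07] 0.0137 -0.4476 [0.    0.437 0.899 0.   ]
1.05 7.62 [ 4.2  2.5 -1.6] [ 0.39 -0.95  0.13] 0.0138 -0.7968 [0.    0.275 0.962 0.   ]
1.25 7.93 [ 6.   2.4 -2. ] [ 0.48 -0.98  0.08] 0.0137 -0.9976 [0.    0.177 0.984 0.   ]
1.32 8.18 [ 5.7  3.2 -1.4] [ 0.51 -0.92  0.08] 0.0138 -1.0674 [0.    0.142 0.99  0.001]
1.35 8.43 [ 5.4  3.  -1.5] [ 0.56 -0.98 -0.02] 0.014 -1.0969 [0.    0.128 0.992 0.001]
1.38 8.68 [ 4.9  4.3 -2. ] [ 0.6  -1.   -0.68] 0.0141 -1.1259 [0.    0.113 0.994 0.001]
```

Clamp is at its stop: the moment reversed at about 1.37 rad of turn, as expected. Release, rise, and look at the frame from above it.

```bash
python3 - <<'E'
from bench import *
from h import *
gripper_open(); s=state();print(s["time"],s["finger_gap"],s["ft_force"].round(1))
move_l([s["ee_pos"][0],s["ee_pos"][1],.225],.15)
move_to([.5983,.0609,.225],quat(np.radians(75.3)))
s=state();print(s["time"],s["ee_pos"].round(4),s["ft_force"].round(1),s["joint_pos"].round(3))
g=get_image("wrist");np.savez("w3.npz",**g);cv2.imwrite("pics/w3.png",g["frame"])
P,ok=cloud(g)
rect(P,ok,(.625,.174),.03,.107,.12,"bar")
# cheek-top points in the assumed carriage frame
a=np.radians(75.3);uy=np.array([np.cos(a),np.sin(a)]);ux=np.array([uy[1],-uy[0]])
m=ok&(P[...,2]>.095)&(P[...,2]<.104);q=P[m][:,:2]-[.5983,.0609];X,Y=q@ux*1e3,q@uy*1e3
k=(abs(Y)<60)&(abs(X)<32)
for sgn in(1,-1):
    kk=k&(sgn*X>15);print(sgn,kk.sum(),"X",np.percentile(X[kk],[5,50,95]).round(1),"Y",np.percentile(Y[kk],[1,99]).round(1),"slope deg",np.degrees(np.polyfit(Y[kk],X[kk],1)[0]).round(2))
E
```

```text
9.9333 0.08778922710040757 [-0.5 -0.1  0. ]
12.2583 [0.5982 0.0611 0.2245] [ 0.7  0.6 -0. ] [0.045 0.094 1.238 0.    1.81  0.3  ]
bar 1479 ctr [630.5 173.5] size [13.1 53.6] yaw(long,deg) 165.4 z 0.1135
1 613 X [18.6 20.4 22.3] Y [-47.5  53.7] slope deg 0.02
-1 619 X [-23.2 -21.3 -19.5] Y [-47.6  53.6] slope deg 0.04
```

View pics/w3.png

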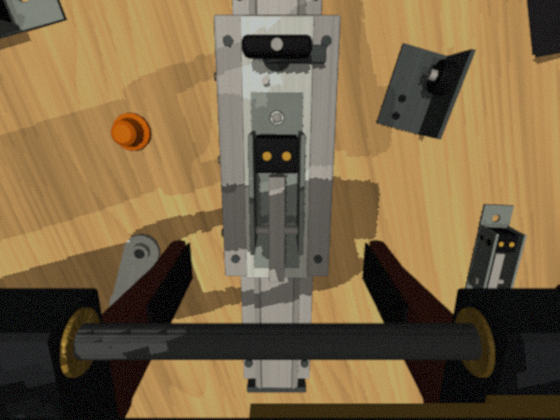

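The clamp bar now lies across the slide at 165.4° (clamp about 1.57). The finger is at (318,53), off the frame, and the cheeks are where I predicted within 1 mm. Next I grip and lift.

```bash
python3 - <<'E'
from bench import *
from h import *
a=np.radians(75.3);uy=np.array([np.cos(a),np.sin(a)]);ux=np.array([uy[1],-uy[0]])
x,y=np.array([.5983,.0609])+.001*uy-.0004*ux
q=quat(a)
move_l([x,y,.12],.12,q); move_l([x,y,.076],.06)
def p(t):
    s=state();print(t,round(s["time"],2),s["ee_pos"].round(4),round(s["finger_gap"],4),s["ft_force"].round(2),s["moment"].round(2))
p("down"); close(); hold(.3); p("closed")
move_l([x,y,.086],.02); p("up10"); 
move_l([x,y,.116],.04); p("up40")
move_l([x,y,.176],.05); hold(.5); p("up100")
for n in("scene","top"):
    g=get_image(n);np.savez(n+"2.npz",**g)
    cv2.imwrite(f"pics/{n}2.png",g["frame"])
f=np.load("scene2.npz")["frame"];cv2.imwrite("pics/s2c.png",cv2.resize(f[130:340,170:420],None,fx=2.8,fy=2.8,interpolation=cv2.INTER_CUBIC))
E
```

```text
down 14.22 [0.5984 0.062  0.0764] 0.0879 [-0.33  0.09 -0.15] [-0.05 -0.05  0.02]
closed 15.24 [0.5981 0.062  0.076 ] 0.0457 [-1.02  0.91  1.15] [-0.03  0.14  0.  ]
up10 15.89 [0.5982 0.062  0.086 ] 0.0461 [ 0.08  0.39 -3.03] [-0.04 -0.07  0.03]
up40 16.79 [0.598  0.062  0.1157] 0.0458 [-0.19 -0.1  -4.48] [-0.04 -0.15  0.01]
up100 18.64 [0.5982 0.0619 0.176 ] 0.0458 [-0.43  0.19 -4.51] [-0.03 -0.09  0.01]
```

View pics/s2c.png

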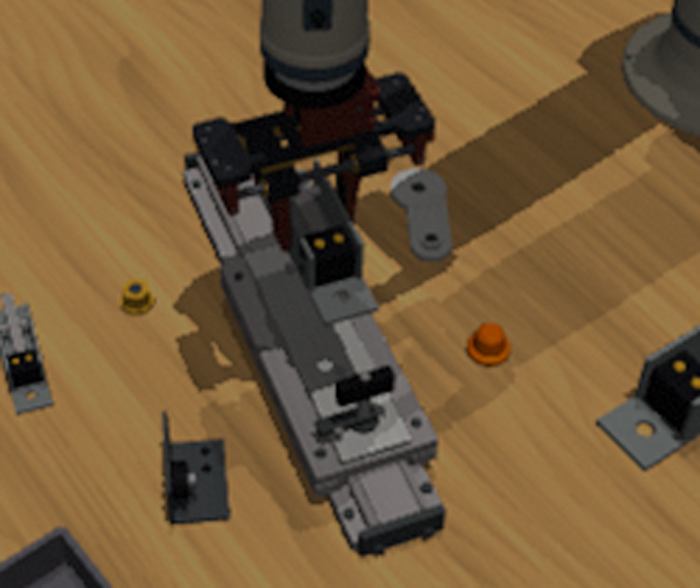

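The frame hangs level about 100 mm up (its lug is at (345,297)), the clamp is open and the four parts look untouched. I'll do one numeric level check on the cheek and lug heights, then hand in.

```bash
python3 - <<'E'
from bench import *
from h import *
a=np.radians(75.3);uy=np.array([np.cos(a),np.sin(a)]);ux=np.array([uy[1],-uy[0]])
g=get_image("top");P,ok=cloud(g)
q=P[ok]-[.5981-.5e-3,.062-2e-3,0];X,Y,Z=q[:,:2]@ux,q[:,:2]@uy,q[:,2]
m=(abs(X)<.018)&(Y>.058)&(Y<.083)&(Z>.1)
A=np.c_[X,Y,np.ones_like(X)][m];c=np.linalg.lstsq(A,Z[m],rcond=None)[0]
print("lug z",np.median(Z[m]).round(4),m.sum(),"slopes",c[:2].round(3))
g0=np.load("top0.npz")
for n,u,v in(("bump",225,263),("nut",332,153),("brk",239,122),("cam",303,290)):
    d=cv2.absdiff(g["frame"],g0["frame"])[v-20:v+20,u-20:u+20]; print(n,"mean diff",d.mean().round(1))
s=state();print(s["time"],s["finger_gap"],abs(s["dq"]).max(),s["ft_force"].round(2))
job_done()
E
```

```text
lug z 0.5535 243 slopes [-0.098 -1.694]
bump mean diff 6.6
nut mean diff 8.4
brk mean diff 48.7
cam mean diff 43.0
18.7917 0.04556476289781509 0.0016414853341357658 [-0.49 -0.94 -3.86]
the job is handed in; nothing more can be done
```

I opened the clamp, lifted the frame straight up and handed the job in at 18.8 s, with the gripper still holding the frame about 100 mm above its seat. No verdict was reported.

**Clamp:** It started about 0.23 rad off its zero. I turned the bar knob about 1.37 rad anticlockwise until the wrist moment reversed at the stop. Afterwards the depth data put the bar at 165.4° against a carriage axis of 75.3°, which is a clamp angle of about 1.57 rad.

**Lift:** I gripped the frame across both cheeks, with a finger gap of 45.8 mm for a nominal 46 mm, and raised it exactly 100 mm. The wrist carried a steady 4.5 N (about 0.46 kg) with almost no moment, and the arm was still. In the last scene picture the frame looks level and clear of the pins, the clamp finger is off it, and the four parts look unmoved.

**Checks that failed:**
- **Levelness:** My last numeric check was unusable. The arm blocked the top camera's view of the end lug, so it read 0.55 m, which is the arm. Levelness therefore rests on the scene picture and the near-zero wrist moments.
- **Parts' positions:** Comparing before and after in the top view was close for the bumper and the nut. It was large for the bracket and the cam plate, most likely because the arm or its shadow covers them. I did not confirm this; the scene picture shows both in place.

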